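Centre a sample on the gauge stage and slide it home

TASK

Pull the sliding stage of the gauge by its knob as far out as it goes, and set the oblong metal sample down gently (do not drop it) in the middle of the stage, flat and square to it, its long side running from one side stop to the other and its centre on the engraved cross. Then push the stage fully home under the nose with the sample still centred. Leave the other samples, the jar, the bottle and the screwdriver where they are.

Things in the scene. Friction and masses are not known exactly. Their poses are not given: they have to be found in the camera images.
- gauge (a point): The gauge, fixed to the bench; place and yaw vary. This point: on the bench, straight below its nose; z up, -x is the way the stage pulls out. Grey base 240 x 130 x 26 mm; beige tower 165 mm high at y = 67 to 187, x = -30 to 100 mm. An arm 24 mm wide (underside 107 mm up) reaches from it over the stage, with a steel nose 20 mm in diameter, tip 84 mm up.
- stage (a joint): How far the stage is pulled out, m: 0 = fully home (cross under the nose), 0.11 = fully out, hard stops at both ends. Slides level along the gauge's x with about 2.5 N of friction and stays where it is left. Starts at 0 to 0.03.
- mark (a point): Engraved cross on the top face of the aluminium stage plate, 44 mm above the bench; moves with the stage, axes parallel to the gauge's. Plate 165 x 110 x 12 mm, x = -115 to 50 mm from the cross. Two dark steel side stops on it at y = -40 and 40 mm, each 8 wide (y), 50 long (x), 8 mm high: 72 mm between their inner faces. Open towards +x and -x, so fingers on a sample's x faces clear the stops.
- knob (a point): Centre of the stage's upright round black knob, 20 mm in diameter, 24 mm high, on a thinner stem; its top is 36 mm above the plate. This point is half-way up the black part, 24 mm above the plate, 100 mm to the -x side of the cross. Moves with the stage.
- oblong_center (a point): The oblong sample: a plain aluminium block 40 mm (its x) by 64 mm (its y) by 14 mm high, about 0.1 kg, lying flat on the bench at any yaw among the other samples. This point is its centre, half-way up. Either end may lie to either stop.
- square_center (a point): Another sample, not to be used: plain aluminium block 40 x 40 x 14 mm, loose. Centre, half-way up.
- disc_center (a point): Another sample, not to be used: plain aluminium disc 44 mm in diameter, 14 mm high, loose. Centre, half-way up.
- jar_center (a point): A closed jar 44 mm in diameter, 60 mm high, loose on the bench. Centre, half-way up. Not to be disturbed.
- bottle_center (a point): A closed bottle 60 mm in diameter, 130 mm high, loose on the bench. Centre, half-way up. Not to be disturbed.
- driver_grip (a point): A screwdriver 160 mm long lying on the bench; this point is on its handle. Not to be disturbed.
- oblong: The same oblong sample, as a body; origin at the centre of its underside, axes as for its centre point.

How it is judged:
By the outcome, as a careful person would: the job done as asked, in the order asked, and still so for the second after the job is handed in, with the robot touching nothing.
It also fails if it takes over 64 s, if anything falls off the work surface, if the arm or the gripper's body presses on something with over 40 N, if the wrist force passes 120 N, or if a joint passes its speed limit or range.

ROBOT

A 6-joint arm with a two-finger parallel gripper is mounted at the origin on the work surface. World frame = base frame: x ahead of the robot, y to its left, z up, the work surface at z = 0. Lengths are in m, angles in rad, forces in N, time in s.
With the tool pointing down it reaches from about 0.35 to 0.925 m from the base axis. Payload 6.4 kg.
Tool frame: the origin (TCP) lies at the very end of the fingers, on their centre line; the grasp point (between the pads) lies 19 mm behind it; z points along the fingers, y is the line along which they close (so a half turn about z gives the same grasp; the last joint's range is limited). The gripper opens to 85 mm and grips with 20 to 120 N. Pads are 22 mm wide; open, the fingers measure 114 mm over their backs; the gripper's body (76 mm by 85 mm) begins 54 mm behind the grasp point. The pads swing forward as they close: fully open they stand 13 mm farther back than shut.
Start: joints at [1.023, 0.245, 1.558, -0, 1.339, -0.174], TCP at [0.237, 0.605, 0.231] pointing down, gripper open.
Joint ranges: [-3.13, 3.13], [-1.02, 2.26], [0.13, 2.54], [-0.95, 4.09], [0.21, 2.88], [-2.74, 2.74]. Speed limits (rad/s): [2.57, 2.57, 3.14, 3.14, 3.14, 3.14].

INTERFACE

Orientations are given as a rotation vector (axis times angle).
In Python, from workcell import move_pose, servo_line, goto_joints, command_gripper, pause, solve_ik, capture, IKError, sign_off, find_in, silhouettes, tip_of, current_clock, current_joint_pos, current_qd, current_effort, current_ee_pos, current_eef_rot, current_force, current_torque, current_opening, current_finger_force gives the robot as it stands. Calls block until the motion is done:
- move_pose(position, orientation): joint-space move of the TCP to a pose.
- servo_line(position, max_speed=0.15, ori=None): straight line of the TCP; ori=None keeps the orientation; max_speed is the mean speed in m/s.
- goto_joints(angles): joint-space move.
- command_gripper(opening): finger opening in m; the grip force is fixed at half the most; returns when the fingers have stopped.
- pause(seconds).
- solve_ik(position, orientation): joint angles nearest the present ones, or None.
- capture(name): name is "scene" or "side" or "wrist"; returns a dict with "img" (400x640x3 uint8, blue, green, red), "vertical_fov" (degrees; the focal length in pixels is half the picture's height over the tangent of half this angle, whatever the lens; pixels are square), "cx", "cy" (the principal point, pixels), "R" (3x3) and "t" (3): a world point X has camera coordinates R X + t; the wrist camera has in their place "hand_eye" (4x4, takes a point from camera to tool coordinates, whose origin is the TCP and whose axes are the flange's). Camera axes: x right, y down, z forward; pixel columns grow to the right and rows downward; lengths in m; the calibration is good to about 2 mm. A picture is of the moment at which its call begins: read the wrist's pose just before it. There is no depth.
A pose or a line that the arm cannot do raises IKError and nothing moves.
- sign_off(): hands the job in; it is judged then, once.
Trained networks look in a picture, given as the dict that the camera call returned (one of the last four; its "shot" number tells which), for a name from the list of things; names that differ only in an ending like _2 or _b are one class to them, and where a whole thing is asked for, a point or a joint stands for the part that bears it (a point fixed in the world has none). Each returns a list of dicts, best first, with "confidence" (0 to 1); they miss things now and then, are a little off and sometimes report something else, mostly with a low value. They report only what shows in the picture. A call takes as long as a camera call.
- find_in(query, picture): "bbox" ([centre column, centre row, width, height] in pixels, round what is visible of it).
- silhouettes(query, picture): "mask" (400x640 bool, what is visible of it) and "bbox" ([centre column, centre row, width, height] in pixels, round what is visible of it).
- tip_of(query, picture): "uv" ([column, row] in pixels: a listed point, or the origin of a listed thing).
Readings, each from a call of its own:
- current_clock(): time.
- current_joint_pos(): joint angles.
- current_qd(): joint speeds.
- current_effort(): joint torques, N m.
- current_ee_pos(): TCP position.
- current_eef_rot(): TCP orientation.
- current_force(): force on the tool from outside, world axes, zero at the start.
- current_torque(): the same for the moment, N m.
- current_opening(): finger opening in m.
- current_finger_force(): force on a finger pad.
Only numpy, scipy, OpenCV 4.12 (cv2) and the standard library are available. Lean on these libraries where they do the work, as an engineer would, in place of code of your own. Each camera call takes 0.05 s, during which the arm holds its last target. There are 200 camera calls.

## Working session

There is one attempt and no reset: what is moved stays moved. The work goes in short steps, each a Python script; the robot and the scene stay as the last script left them, time stands still between calls to the robot, and variables do not carry over. Pictures are saved under pics/ and viewed, at most 10 in all, crops included, and the job is handed in when it is done.

```bash
mkdir -p pics
cat > h.py <<'E'
import numpy as np, cv2
from workcell import *
from scipy.spatial.transform import Rotation as R
def K(c):
    f=200/np.tan(np.radians(c["vertical_fov"])/2); return f,c["cx"],c["cy"]
def pose(c,p=None,r=None):
    "camera-to-world R, origin"
    if "R" in c: Rc=np.array(c["R"]); return Rc.T,-Rc.T@np.array(c["t"])
    H=np.array(c["hand_eye"]); Rw=R.from_rotvec(r).as_matrix()
    return Rw@H[:3,:3], Rw@H[:3,3]+p
def shot(n):
    p,r=np.array(current_ee_pos()),np.array(current_eef_rot())
    c=capture(n); c["P"]=pose(c,p,r); return c
def onplane(c,uv,z):
    f,cx,cy=K(c); A,o=c["P"]; d=A@np.array([(uv[0]-cx)/f,(uv[1]-cy)/f,1]); return o+d*(z-o[2])/d[2]
def proj(c,X):
    f,cx,cy=K(c); A,o=c["P"]; q=A.T@(np.array(X)-o); return np.array([cx+f*q[0]/q[2],cy+f*q[1]/q[2]])
E
python3 - <<'E'
from h import *
Z=dict(gauge=0,mark=.044,knob=.068,oblong_center=.007,square_center=.007,disc_center=.007,jar_center=.03,bottle_center=.065,driver_grip=.012)
ims=[]
for n in ["scene","side","wrist"]:
    c=shot(n); ims.append(c["img"]); print(n,c["vertical_fov"],c["P"][1].round(3))
    for k,z in Z.items():
        print(' ',k,[(np.round(d["uv"]).tolist(),round(d["confidence"],2),onplane(c,d["uv"],z).round(3)[:2].tolist()) for d in tip_of(k,c)[:2]])
    cv2.imwrite(f"pics/{n}0.png",c["img"])
print(current_clock(),current_eef_rot())
E
```

```text
scene 51.93733445818984 [1.081 0.06  0.636]
  gauge []
  mark [([402.0, 244.0], 0.58, [0.645, 0.109]), ([200.0, 173.0], 0.56, [0.542, -0.308])]
  knob [([394.0, 196.0], 0.96, [0.557, 0.087])]
  oblong_center [([202.0, 175.0], 0.72, [0.512, -0.326])]
  square_center [([246.0, 218.0], 0.79, [0.61, -0.193])]
  disc_center [([270.0, 171.0], 0.84, [0.476, -0.184])]
  jar_center [([156.0, 209.0], 0.81, [0.639, -0.364])]
  bottle_center [([242.0, 274.0], 0.96, [0.766, -0.141]), ([207.0, 170.0], 0.23, [0.55, -0.286])]
  driver_grip [([248.0, 141.0], 0.78, [0.393, -0.259])]
side 54.040535175522855 [1.027 0.409 0.599]
  gauge [([352.0, 303.0], 0.72, [0.668, 0.114])]
  mark [([356.0, 278.0], 0.75, [0.648, 0.103])]
  knob [([382.0, 239.0], 0.78, [0.554, 0.084]), ([276.0, 170.0], 0.6, [0.552, -0.252])]
  oblong_center [([276.0, 170.0], 0.66, [0.499, -0.326])]
  square_center [([356.0, 282.0], 0.72, [0.629, 0.089]), ([276.0, 207.0], 0.5, [0.598, -0.198])]
  disc_center [([310.0, 189.0], 0.78, [0.49, -0.197])]
  jar_center [([222.0, 178.0], 0.64, [0.641, -0.363])]
  bottle_center [([228.0, 230.0], 0.86, [0.757, -0.149])]
  driver_grip [([320.0, 164.0], 0.76, [0.395, -0.26])]
wrist 61.61333901827974 [0.157 0.636 0.373]
  gauge []
  mark []
  knob []
  oblong_center []
  square_center []
  disc_center []
  jar_center []
  bottle_center []
  driver_grip []
1.5 [ 5.83708579e-01  3.08685268e+00 -7.00352563e-06]
```

View pics/scene0.png

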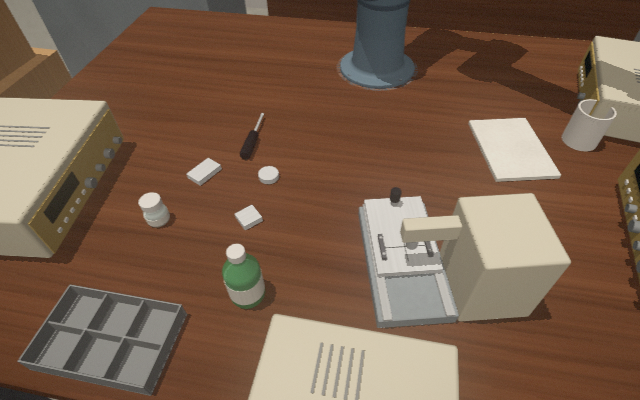

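View pics/side0.png

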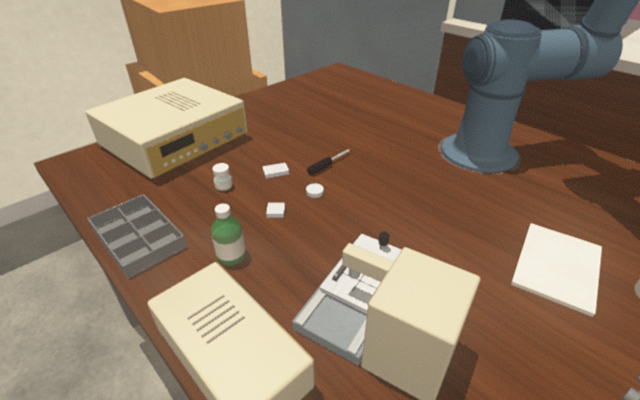

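The scene camera shows the gauge at about (405,250), with its knob at (395,195) towards the robot. The oblong is at (203,172), the square at (248,216) and the disc at (268,175). The side view agrees, except that its top "square" hit at (356,282) is false because it lies on the gauge. Next I'll look at the gauge from above with the wrist camera.

```bash
cat >> h.py <<'E'
def down(yaw): return (R.from_euler('z',yaw)*R.from_euler('x',np.pi)).as_rotvec()
def view(target,yaw,z,H):
    "TCP position at height z whose wrist camera looks at target"
    Rw=R.from_rotvec(down(yaw)).as_matrix(); o=Rw@H[:3,3]; d=Rw@H[:3,2]
    s=(target[2]-(z+o[2]))/d[2]; p=np.array(target)-o-d*s; return [p[0],p[1],z]
E
python3 - <<'E'
from h import *
H=np.array(capture("wrist")["hand_eye"]); print(H.round(3))
yaw=np.radians(103)
p=view([.60,.09,.044],yaw,.26,H); print(p, solve_ik(p,down(yaw)))
move_pose(p,down(yaw)); print(current_clock())
c=shot("wrist"); cv2.imwrite("pics/w1.png",c["img"])
for k,z in dict(gauge=0,mark=.044,knob=.068).items():
    print(k,[(np.round(d["uv"]).tolist(),round(d["confidence"],2),onplane(c,d["uv"],z).round(4)[:2].tolist()) for d in tip_of(k,c)[:2]])
g=cv2.cvtColor(c["img"],cv2.COLOR_BGR2GRAY)
L=cv2.createLineSegmentDetector().detect(g)[0][:,0]
for l in L:
    a,b=onplane(c,l[:2],.044),onplane(c,l[2:],.044); v=(b-a)[:2]
    if np.hypot(*v)>.045: print(l.round(0),a[:2].round(3),b[:2].round(3),round(np.hypot(*v),3),round(np.degrees(np.arctan2(v[1],v[0]))%90,2))
E
```

```text
[[-0.001 -0.945 -0.328  0.086]
 [ 1.    -0.001 -0.001 -0.   ]
 [ 0.    -0.328  0.945 -0.142]
 [ 0.     0.     0.     1.   ]]
[np.float64(0.5916153558948645), np.float64(0.1273739007545961), 0.26] [ 2.49079315e-02  1.18737187e-01  1.64886533e+00 -4.44089210e-16
  1.37399014e+00 -2.01984871e-01]
3.6833
gauge []
mark [([364.0, 191.0], 0.57, [0.643, 0.1143])]
knob [([274.0, 201.0], 0.82, [0.5491, 0.0889])]
[226. 311. 206. 357.] [ 0.514 -0.078] [ 0.498 -0.159] 0.082 78.56
[205. 359. 234. 398.] [ 0.498 -0.161] [ 0.545 -0.223] 0.078 37.37
[261. 148. 266. 199.] [0.523 0.136] [0.538 0.08 ] 0.058 14.76
[590. 368. 639. 290.] [ 1.009 -0.059] [1.009 0.068] 0.126 0.08
[346. 222. 387. 222.] [0.632 0.073] [0.678 0.085] 0.047 14.41
[271. 240. 394. 237.] [0.552 0.031] [0.692 0.069] 0.145 14.91
[379. 143. 263. 147.] [0.645 0.17 ] [0.525 0.137] 0.124 15.08
[432. 150. 568. 147.] [0.701 0.175] [0.842 0.211] 0.145 14.19
[566. 144. 595.   0.] [0.838 0.213] [0.803 0.343] 0.134 15.0
[391. 231. 347. 232.] [0.686 0.075] [0.637 0.062] 0.051 14.91
[471. 221. 428. 222.] [0.772 0.108] [0.725 0.095] 0.049 15.22
[403
[... 2065 characters left out ...]
5 0.201] 0.084 14.78
[474. 258. 520. 151.] [0.794 0.064] [0.794 0.195] 0.131 89.71
[500. 219. 476. 275.] [0.804 0.118] [0.804 0.042] 0.076 0.33
[209.  65. 140.  48.] [0.459 0.206] [0.391 0.206] 0.068 89.93
[267.   1. 257.  62.] [0.505 0.273] [0.505 0.219] 0.054 0.25
[392.   0. 388.  78.] [0.619 0.3  ] [0.635 0.234] 0.068 14.18
[382. 136. 386.   1.] [0.645 0.178] [0.613 0.298] 0.125 14.92
[569. 149. 625. 163.] [0.844 0.209] [0.91  0.209] 0.066 89.89
[137.  45.  89.  33.] [0.389 0.208] [0.344 0.208] 0.045 0.0
[269. 128. 352. 125.] [0.528 0.159] [0.611 0.181] 0.086 14.9
[525. 163. 503. 213.] [0.804 0.184] [0.804 0.124] 0.06 89.86
[591. 371. 613. 398.] [ 1.014 -0.064] [ 1.067 -0.102] 0.066 54.66
```

View pics/w1.png

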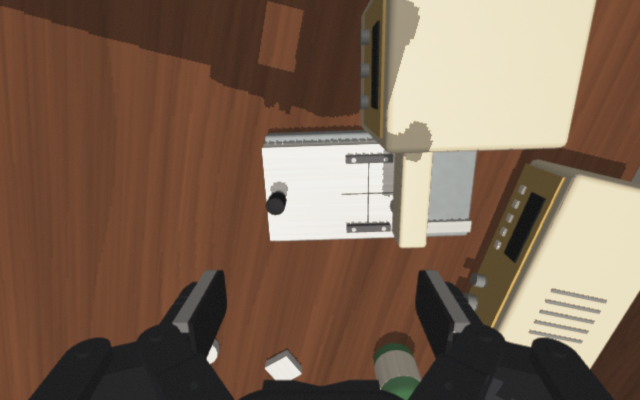

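From above, the plate edges and stops give a gauge yaw of 14.9°. The plate measures 109 mm wide, as expected. The cross is at (368,193) px and the knob at (276,203) px, or roughly (0.552, 0.088) in the world. I'll grasp the knob and pull.

```bash
cat >> h.py <<'E'
G=np.radians(14.9); gx=np.array([np.cos(G),np.sin(G),0]); gy=np.array([-np.sin(G),np.cos(G),0]); RD=down(G+np.pi/2)
def creep(dirn,step,n,flim,f0):
    for i in range(n):
        p=np.array(current_ee_pos()) if i==0 else p
        p=p+dirn*step; servo_line(p.tolist(),.04)
        f=(np.array(current_force())-f0)@dirn
        if abs(f)>flim: break
    return i+1,f
E
python3 - <<'E'
from h import *
k=np.array([.552,.088,.051])
command_gripper(.05)
move_pose([k[0],k[1],.13],RD); servo_line(k.tolist(),.1)
print(current_ee_pos(),current_force(),current_clock())
command_gripper(0.0)
f0=np.array(current_force()); print(current_opening(),current_finger_force(),f0)
p0=np.array(current_ee_pos())
servo_line((p0-gx*.076).tolist(),.1); print(current_force())
print(creep(-gx,.002,20,12,f0))
p=np.array(current_ee_pos()); print(p,(p-p0)@gx,current_force(),current_clock(),current_opening())
np.save("pull.npy",p)
c=shot("side");cv2.imwrite("pics/s2.png",c["img"])
E
```

```text
[0.55272757 0.0879927  0.05174535] [-0.14461033  0.98948401 -0.47518999] 5.8917
0.01820791136935323 58.57000172138214 [-2.0931248  -1.12589321  4.96715204]
[-0.74709931 -1.96675188  4.67404949]
(5, np.float64(-13.68566215447193))
[0.47078924 0.06608325 0.05200651] -0.08462212500316325 [11.12857868  2.40739471 -7.69033316] 8.4417 0.01802678289271744
```

View pics/s2.png

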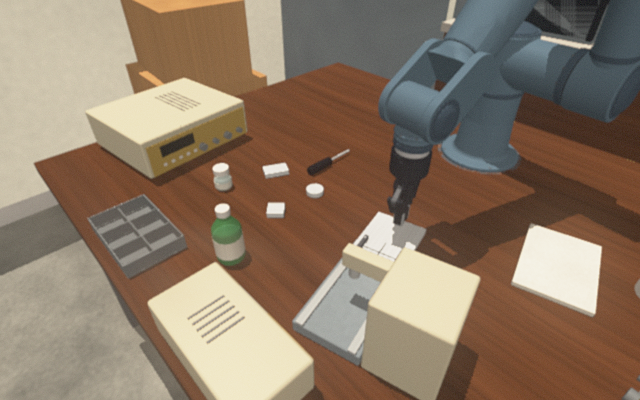

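The knob is gripped in the jaws, and the stage moved 85 mm before the force jumped to 13.7 N at the stop. Next I'll release the knob, measure the cross and go look at the oblong.

```bash
cat > m.py <<'E'
from h import *
def lines(c,z,box,minlen):
    x0,y0,x1,y1=[int(v) for v in box]
    g=cv2.cvtColor(c["img"],cv2.COLOR_BGR2GRAY)
    for l in cv2.createLineSegmentDetector().detect(g[y0:y1,x0:x1])[0][:,0]:
        l=l+np.array([x0,y0,x0,y0]); a,b=onplane(c,l[:2],z),onplane(c,l[2:],z); v=(b-a)[:2]
        if np.hypot(*v)>minlen: print(l.round(1),a[:2].round(4),b[:2].round(4),round(np.hypot(*v),4),round(np.degrees(np.arctan2(v[1],v[0]))%180,2))
E
python3 - <<'E'
from m import *
p=np.load("pull.npy"); H=np.array(capture("wrist")["hand_eye"])
command_gripper(.05)
q=p.copy(); q[2]=.13; servo_line(q.tolist(),.15)
mk=p+gx*.1
v=view([mk[0]-.03,mk[1],.044],G+np.pi/2,.19,H); move_pose(v,RD); pause(.1)
c=shot("wrist"); cv2.imwrite("pics/w3.png",c["img"])
print("expect mark",mk,proj(c,[mk[0],mk[1],.044]))
for k,z in dict(mark=.044,knob=.068).items():
    print(k,[(np.round(d["uv"],1).tolist(),round(d["confidence"],2),onplane(c,d["uv"],z).round(4)[:2].tolist()) for d in tip_of(k,c)[:2]])
u=proj(c,[mk[0]-.03,mk[1],.044]); lines(c,.044,(u[0]-150,u[1]-90,u[0]+150,u[1]+110),.03)
o=np.array([.506,-.326,.007]); yo=np.radians(60)
v=view(o,yo,.19,H); move_pose(v,down(yo)); pause(.1)
c=shot("wrist"); cv2.imwrite("pics/w4.png",c["img"]); print(current_clock(),current_joint_pos())
for k in ["oblong_center","square_center","disc_center"]:
    print(k,[(np.round(d["uv"],1).tolist(),round(d["confidence"],2),onplane(c,d["uv"],.007).round(4)[:2].tolist()) for d in tip_of(k,c)[:2]])
s=silhouettes("oblong",c)
if s:
    s=s[0]; print(s["confidence"],s["bbox"]); u=s["bbox"]
    cn=max(cv2.findContours(s["mask"].astype(np.uint8),0,2)[0],key=cv2.contourArea)[:,0]
    w=np.array([onplane(c,q,.014)[:2] for q in cn],np.float32); print(cv2.minAreaRect(w*1000))
    lines(c,.014,(u[0]-u[2],u[1]-u[3],u[0]+u[2],u[1]+u[3]),.02)
cv2.imwrite("pics/both.png",np.hstack([cv2.resize(cv2.imread(f"pics/{n}.png"),(400,250)) for n in ("w3","w4")]))
E
```

```text
expect mark [0.56742685 0.09179653 0.05200651] [355.44984986 212.2313887 ]
mark [([350.5, 212.5], 0.63, [0.5632, 0.0904])]
knob [([237.4, 221.6], 0.73, [0.4692, 0.0663])]
[266.8 258.4 268.9 299.6] [0.4992 0.0248] [ 0.5107 -0.02  ] 0.0463 104.36
[372.4 299.6 374.4 255.8] [0.6106 0.0068] [0.5976 0.054 ] 0.0489 105.4
[222.4 153.1 228.2 213.3] [0.4416 0.1143] [0.4558 0.061 ] 0.0552 104.83
[328.6 164.6 383.7 163.4] [0.5323 0.128 ] [0.578  0.1412] 0.0476 16.11
[328.6 247.1 377.4 247. ] [0.5531 0.0516] [0.5975 0.0636] 0.0459 15.13
[268.6 265.1 372.4 265.1] [0.5024 0.0182] [0.5988 0.0439] 0.0998 14.98
[296.2 150.6 224.9 151.9] [0.5023 0.1327] [0.4435 0.1159] 0.0611 15.91
[383.6 175.7 327.4 175.7] [0.5814 0.1308] [0.5339 0.1182] 0.0492 14.9
[377.4 251.9 328.6 251.8] [0.599  0.0587] [0.5544 0.0468] 0.0462 14.89
[371.1 259.  327.4 259.3] [0.5956 0.0499] [0.5554 0.0389] 0.0418 15.36
[405.2 247.3 413.3 155.8] [0.6228 0.0701] [0.6004 0.154 ] 0.0869 104.92
[471.1 248.1 407.4 248.1] [0.683  0.0853] [0.6251 0.0698] 0.0599 15.0
[464.9 147.3 412.4 147.5] [0.6402 0.1722] [0.5972 0.1606] 0.0445 15.1
[356
[... 906 characters left out ...]
e+00  1.22196461e-04
  1.24903604e+00 -1.91240048e-01]
oblong_center [([316.1, 206.9], 0.57, [0.4996, -0.327]), ([468.4, 183.3], 0.51, [0.6448, -0.3816])]
square_center [([342.9, 19.9], 0.8, [0.6058, -0.1906])]
disc_center [([224.5, 88.2], 0.79, [0.4851, -0.1852])]
0.82 [314.9, 205.7, 65.6, 44.7]
((500.9136657714844, -323.6651306152344), (43.60419464111328, 63.43163299560547), 63.92696762084961)
[287.  228.8 347.1 224.8] [ 0.4629 -0.3307] [ 0.5187 -0.3576] 0.0619 154.26
[281.9 192.7 286.2 227.7] [ 0.4791 -0.295 ] [ 0.4628 -0.3291] 0.0378 64.47
[348.5 222.9 346.9 187.9] [ 0.5209 -0.3565] [ 0.5373 -0.3228] 0.0375 64.01
[344.8 185.6 280.9 190.1] [ 0.5367 -0.3197] [ 0.4796 -0.2922] 0.0634 154.27
```

View pics/both.png

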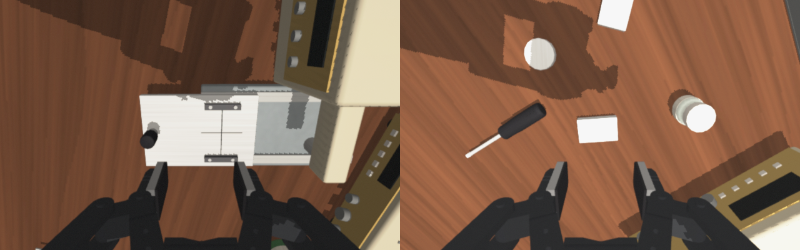

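The cross shows at (354,210) px, which agrees with the pulled knob position plus 100 mm to within about 1 mm. The oblong is at (316,207) px, centre about (0.500, -0.325), with its long side at 154.3° and edges measuring 63 x 42 mm. Nothing is close to it, so I'll pick it up and check how it sits in the hand.

Run:
```python
from m import *
o=np.array([.4998,-.3250]); yp=np.radians(154.3)
command_gripper(.062)
j=solve_ik([o[0],o[1],.001],down(yp)); print(j, current_clock())
move_pose([o[0],o[1],.07],down(yp)); servo_line([o[0],o[1],.001],.1)
p0=np.array(current_ee_pos()); f=np.array(current_force())
command_gripper(0.0); print(p0,f,current_opening(),current_finger_force())
p=np.array(current_ee_pos()); servo_line([p[0],p[1],.12],.12)
pause(.1)
pe=np.array(current_ee_pos()); c=shot("wrist"); cv2.imwrite("pics/w5.png",c["img"])
print(pe,p,current_opening(),current_clock())
np.save("pick.npy",p)
s=silhouettes("oblong",c); print([(round(d["confidence"],2),d["bbox"]) for d in s[:2]])
zt=pe[2]-p[2]+.014
ex=np.array([np.cos(yp),np.sin(yp)]); ey=np.array([np.sin(yp),-np.cos(yp)])
g=cv2.cvtColor(c["img"],cv2.COLOR_BGR2GRAY)
for l in cv2.createLineSegmentDetector().detect(g[200:])[0][:,0]:
    l=l+np.array([0,200,0,200]); a,b=[(onplane(c,q,zt)-pe)[:2] for q in (l[:2],l[2:])]
    if np.hypot(*(b-a))>.012 and 200<l[0]<440 and max(abs(a).max(),abs(b).max())<.06: print(l.round(1),"tool xy",np.round([a@ex,a@ey,b@ex,b@ey],4))
```

```text
[-0.76656998  0.43100342  1.79654354  0.          0.91404569 -1.88881669] 12.4833
[ 0.50020614 -0.3253954   0.00149225] [ 0.12135462 -0.70348264  0.75082461] 0.03835575338676607 61.245224475860596
[ 0.50008421 -0.32526711  0.11881495] [ 0.50062202 -0.32578781  0.0023132 ] 0.03825396168955745 16.4417
[(0.79, [320.2, 276.6, 94.2, 134.5])]
[278.  276.9 277.9 339.4] tool xy [ 0.0059 -0.0192 -0.0282 -0.0207]
[327.7 383.8 366.6 378.7] tool xy [-0.0558  0.0032 -0.0525  0.0227]
[285.5 378.9 327.9 385.9] tool xy [-0.0526 -0.018  -0.0572  0.0033]
[362.2 305.7 364.  265.6] tool xy [-0.0093  0.0188  0.0115  0.0188]
[362.8 341.9 363.2 306.9] tool xy [-0.0298  0.0199 -0.0099  0.0193]
[319.7 354.3 324.6 382.9] tool xy [-0.0372 -0.0008 -0.0552  0.0016]
[280.6 343.5 326.9 343.3] tool xy [-0.0307 -0.0195 -0.0306  0.0027]
[364.7 265.6 367.7 221.8] tool xy [0.0115 0.0191 0.0323 0.0195]
[273.3 221.8 276.  261.8] tool xy [ 0.0323 -0.02    0.0134 -0.0197]
[369.9 357.9 366.9 335.6] tool xy [-0.0394  0.0237 -0.0261  0.0217]
[354.5 372.2 330.  378. ] tool xy [-0.0484  0.0165 -0.052   0.0043]
[264.2 343.1 268.
[... 166 characters left out ...]
255  0.0145 -0.0204]
[260.6 267.7 249.9 300. ] tool xy [ 0.0106 -0.0266 -0.0061 -0.0325]
[391.3 300.  380.5 267.8] tool xy [-0.0062  0.0319  0.0104  0.026 ]
[363.1 211.  279.4 210.7] tool xy [ 0.0371  0.0174  0.0372 -0.0173]
[405.3 299.8 421.2 316.4] tool xy [-0.0061  0.0383 -0.0152  0.0464]
[393.1 269.4 405.5 299.9] tool xy [ 0.0096  0.0316 -0.0062  0.0384]
[330.6 343.2 361.9 343.4] tool xy [-0.0305  0.0045 -0.0307  0.0195]
[234.9 302.1 245.2 276. ] tool xy [-0.0072 -0.0394  0.0064 -0.0337]
[365.6 221.7 276.9 221.6] tool xy [ 0.0323  0.0186  0.0324 -0.0185]
[269.7 333.1 269.  311.8] tool xy [-0.0246 -0.0244 -0.0126 -0.0242]
[372.3 313.1 371.1 335.6] tool xy [-0.0133  0.0236 -0.0261  0.0237]
```

View pics/w5.png

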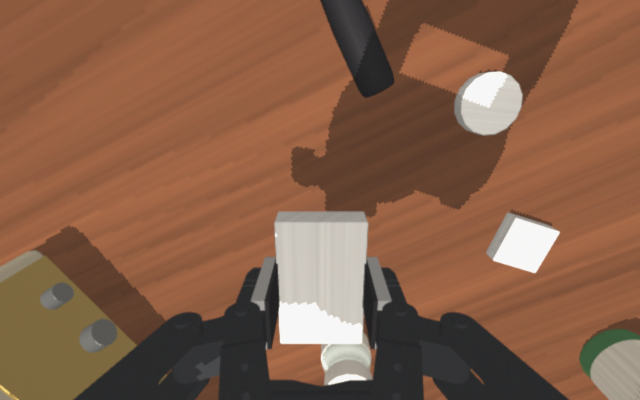

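The block is held straight. Its top face spans rows 221–343, or tool x from -30.6 to +32.4 mm, so it sits 0.9 mm off the tool centre along its length. I'll carry it to the stage and measure the cross and stops with the same camera.

```bash
cat > st.py <<'E'
from m import *
def stage_lines(c,mk,z=.044,minlen=.012,box=None,lim=.07):
    g=cv2.cvtColor(c["img"],cv2.COLOR_BGR2GRAY)
    for l in cv2.createLineSegmentDetector().detect(g)[0][:,0]:
        r=[(onplane(c,q,z)-mk) for q in (l[:2],l[2:])]; a,b=[np.array([v@gx,v@gy])*1000 for v in r]
        d=abs(b-a)
        if np.hypot(*d)>minlen*1000 and max(abs(a).max(),abs(b).max())<lim*1000 and min(d)<.06*max(d): print(l.round(1),"s,t mm",a.round(1),b.round(1))
E
python3 - <<'E'
from st import *
mk=np.load("pull.npy")+gx*.1; mk[2]=.044
H=np.array(capture("wrist")["hand_eye"])
t=mk-gy*.05; v=view(t,G+np.pi/2,.14,H); print(v)
pe=np.array(current_ee_pos()); servo_line([pe[0],pe[1],.16],.2)
move_pose(v,RD); pause(.2); print(current_clock(),current_ee_pos(),current_opening())
c=shot("wrist"); cv2.imwrite("pics/w6.png",c["img"]); print(proj(c,mk))
stage_lines(c,mk); print(); stage_lines(c,mk,.052)
print([(d["uv"],d["confidence"]) for d in tip_of("mark",c)[:1]])
E
```

```text
[np.float64(0.5813889774653036), np.float64(0.04030503433442932), 0.14]
18.4917 [0.58149973 0.03946325 0.13999467] 0.03831330083522204
[321.82778044 133.48812055]
[280.6  65.6 358.1  65.3] s,t mm [-27.   44.1] [23.9 44.1]
[388.7 164.4 392.6 114.3] s,t mm [ 48.2 -22.2] [48.6 12.9]
[289.4 183.1 353.1 183.1] s,t mm [-23.9 -36. ] [ 22.9 -36. ]
[421.9  35.2 280.6  36. ] s,t mm [64.  61.9] [-26.3  61.6]
[356.9  78.8 283.1  79. ] s,t mm [23.3 35.8] [-25.7  35.8]
[349.4 196.7 300.6 196.6] s,t mm [ 20.5 -46.6] [-15.9 -46.4]
[321.7  80.6 321.7 130.6] s,t mm [-0.  34.8] [-0.1  2. ]
[319.1 180.6 318.8 136.9] s,t mm [ -2.1 -34.1] [-2.1 -2.3]
[321.7 135.6 322.  180.6] s,t mm [-0.1 -1.5] [  0.1 -34.1]
[318.9 130.6 318.6  80.6] s,t mm [-2.1  2. ] [-2.1 34.8]
[316.9 134.9 279.4 134.9] s,t mm [-3.5 -1. ] [-29.7  -0.9]
[361.9 134.9 324.4 134.9] s,t mm [28.1 -1.1] [ 1.8 -1. ]
[279.4 132.2 316.9 132.2] s,t mm [-29.7   0.9] [-3.5  0.9]
[323.1 132.2 361.9 132.1] s,t mm [0.9 0.9] [28.   0.9]
[393.9  84.4 395.9  50.6] s,t mm [48.2 32.2] [48.  52.9]
[364.4 221.8 276.9 221.7] s,t mm [ 32.4 -66.8] [-34.5 -66.6]
[... 382 characters left out ...]
.6] s,t mm [ 19.7 -44. ] [-15.4 -43.8]
[321.7  80.6 321.7 130.6] s,t mm [-0.  34.6] [-0.1  3. ]
[319.1 180.6 318.8 136.9] s,t mm [ -2.  -31.9] [-2.1 -1.2]
[321.7 135.6 322.  180.6] s,t mm [-0.1 -0.4] [  0.1 -31.9]
[318.9 130.6 318.6  80.6] s,t mm [-2.  3.] [-2.  34.6]
[316.9 134.9 279.4 134.9] s,t mm [-3.4  0.1] [-28.8   0.2]
[361.9 134.9 324.4 134.9] s,t mm [27.1  0. ] [1.7 0.1]
[279.4 132.2 316.9 132.2] s,t mm [-28.7   2. ] [-3.4  1.9]
[323.1 132.2 361.9 132.1] s,t mm [0.9 1.9] [27.   1.9]
[393.9  84.4 395.9  50.6] s,t mm [46.5 32.2] [46.4 52.2]
[364.4 221.8 276.9 221.7] s,t mm [ 31.3 -63.5] [-33.3 -63.3]
[345.6 206.3 300.6 206.4] s,t mm [ 17.2 -51.3] [-15.5 -51.3]
[([316.9, 134.3], 0.98)]
```

View pics/w6.png

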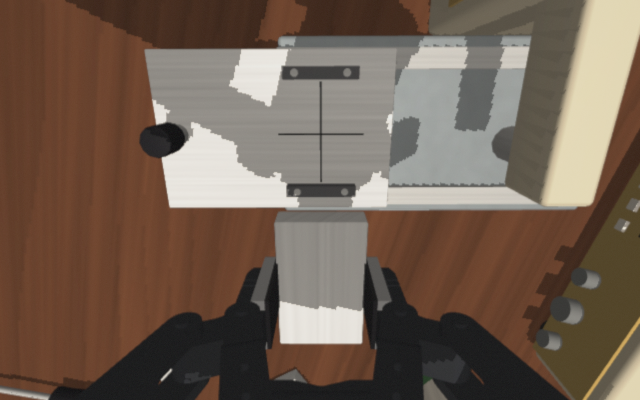

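The cross reads at s = -1.0 mm and t = 0.0 mm from my estimate. The stops read ±36 mm, so the calibration and yaw are consistent. I'll place the block now.

Run:
```python
from st import *
mk=np.load("pull.npy")+gx*.1; mk[2]=.044; mk=mk-gx*.00103; np.save("mk.npy",mk)
T=mk-gy*.0009+gx*.0002
def to(z,sp,e=np.zeros(3)):
    servo_line([T[0]+e[0],T[1]+e[1],z],sp)
to(.12,.12); to(.062,.1); pause(.2)
e=T-np.array(current_ee_pos()); e[2]=0; print("err",e*1000)
to(.055,.05,e); pause(.15); e2=T-np.array(current_ee_pos()); e2[2]=0; print("err2",e2*1000); e=e+e2
to(.051,.04,e); pause(.2); f0=np.array(current_force()); z=.051
while z>.0425:
    z-=.0007; to(z,.02,e); f=np.array(current_force())-f0
    if f[2]>3: break
print(z,f,current_ee_pos(),(T-np.array(current_ee_pos()))*1000,current_clock())
command_gripper(.056); print(current_opening(),current_force())
p=np.array(current_ee_pos()); servo_line([p[0],p[1],.13],.12)
H=np.array(capture("wrist")["hand_eye"]); v=view(mk,G+np.pi/2,.16,H); move_pose(v,RD); pause(.2)
c=shot("wrist"); cv2.imwrite("pics/w7.png",c["img"]); print(current_clock())
print("top .058"); stage_lines(c,mk,.058,lim=.045); print("plate"); stage_lines(c,mk,.044,lim=.045)
```

```text
err [-0.66293304  0.00218846  0.        ]
err2 [ 0.61316685 -0.01433182  0.        ]
0.0454 [-1.77445956  1.54620849  6.82414428] [0.56728674 0.09079014 0.0463062 ] [-0.43056866 -0.07676893 -2.30619565] 23.0333
0.055768450061343004 [-0.31506249 -0.34279214 -0.34240304]
24.7583
top .058
[299.4 247.7 343.1 247.8] s,t mm [-18.2 -32.5] [ 16.9 -32.6]
[350.6 256.3 293.1 256.5] s,t mm [ 23.1 -40.2] [-23.4 -40.4]
[354.4 162.2 324.4 161.7] s,t mm [23.7 37.1] [ 1.7 37.5]
[321.9 161.6 289.4 162.4] s,t mm [-0.1 37.6] [-24.  37.]
[345.4 223.1 346.1 204.3] s,t mm [ 18.2 -11.2] [18.4  4.3]
[325.6 166.8 345.6 166.7] s,t mm [ 2.6 33.7] [17.4 33.7]
[298.1 166.7 319.4 166.9] s,t mm [-17.6  33.8] [-2.  33.6]
[346.9 170.7 298.1 170.7] s,t mm [18.4 30.7] [-17.7  30.8]
[296.8 219.4 297.4 235.6] s,t mm [-19.7  -8. ] [-19.5 -21.9]
plate
[299.4 247.7 343.1 247.8] s,t mm [-19.2 -39.6] [ 17.9 -39.6]
[290.6 149.5 354.4 149.5] s,t mm [-24.1  44. ] [24.8 44. ]
[354.4 162.2 324.4 161.7] s,t mm [25.1 34.1] [ 1.8 34.4]
[321.9 161.6 289.4 162.4] s,t mm [-0.1 34.6] [-25.4  33.9]
[296.6 188.1 296.3 203.1] s,t mm [-20.3  13.1] [-20.9   0.5]
[345.4 223.1 346.1 204.3] s,t mm [ 19.3 -17. ] [19.4 -0.6]
[325.6 166.8 345.6 166.7] s,t mm [ 2.8 30.4] [18.4 30.5]
[298.1 166.7 319.4 166.9] s,t mm [-18.7  30.6] [-2.1 30.4]
[346.9 170.7 298.1 170.7] s,t mm [19.4 27.3] [-18.7  27.4]
[296.8 219.4 297.4 235.6] s,t mm [-20.8 -13.7] [-20.7 -28.3]
```

View pics/w7.png

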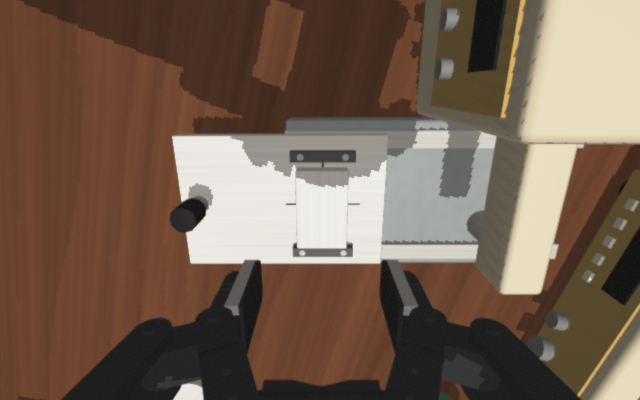

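The block lies flat and square between the stops. Its edges show it about 1 mm off centre in t and 0.6 mm in s, which is good. Now I'll regrasp the knob and push the stage home gently.

Run:
```python
from st import *
mk=np.load("mk.npy"); k=mk-gx*.1
command_gripper(.05)
move_pose([k[0],k[1],.13],RD); servo_line([k[0],k[1],.052],.1); pause(.1)
command_gripper(0.0); pause(.1)
f0=np.array(current_force()); p0=np.array(current_ee_pos()); print(p0,f0,current_opening(),current_clock())
servo_line((p0+gx*.104).tolist(),.06); print((np.array(current_force())-f0)@gx)
print(creep(gx,.0015,8,13,f0))
p=np.array(current_ee_pos()); print("travel",(p-p0)@gx,(p-k)@gx,current_force(),current_clock())
command_gripper(.05)
servo_line([p[0],p[1],.14],.12)
H=np.array(capture("wrist")["hand_eye"]); m2=mk+gx*.11
v=view(m2-gx*.06,G+np.pi/2,.2,H); move_pose(v,RD); pause(.2)
c=shot("wrist"); cv2.imwrite("pics/w8.png",c["img"]); print(current_clock(),current_ee_pos())
print("plate .044"); stage_lines(c,m2-gx*.05,.044,lim=.07,minlen=.02)
print("top .058"); stage_lines(c,m2,.058,lim=.045)
```

```text
[0.47082895 0.06593635 0.05274585] [2.91968964 3.2430415  2.74637256] 0.018119636092629062 27.0167
-5.594780490256193
(7, np.float64(-19.048089037140524))
travel 0.10998269348396446 0.11101329004968871 [-14.74578159  -4.44403797  16.01989811] 30.6667
32.65 [0.61004341 0.12177327 0.19817905]
plate .044
[268.1 255.7 385.6 255.7] s,t mm [-64.  -54.3] [ 51.9 -54.2]
[384.4 249.3 359.4 249.7] s,t mm [ 50.3 -47.2] [ 25.8 -47.6]
[368.6 176.9 365.2 243.2] s,t mm [31.5 25.9] [ 31.2 -40.5]
[364.3 156.6 405.7 155.1] s,t mm [26.9 44.5] [63.6 45.8]
[364.2 203.1 365.4 178.1] s,t mm [28.6  0.7] [28.7 24.7]
[362.7 235.6 364.  205.6] s,t mm [ 28.5 -32.5] [28.5 -1.8]
[265.3 226.8 268.2 251.9] s,t mm [-65.  -23.3] [-63.7 -50. ]
[403.9 157.9 395.  267. ] s,t mm [62.1 43.3] [ 62.1 -66.8]
[316.9 145.1 286.9 145.1] s,t mm [-15.3  54.8] [-41.7  54.8]
[261.2 148.1 264.3 206.9] s,t mm [-64.5  52.2] [-64.9  -3. ]
[388.2 211.9 391.2 173.1] s,t mm [51.5 -8. ] [51.8 29.4]
[369.4 144.8 318.1 144.9] s,t mm [30.9 54.9] [-14.2  54.9]
[365.6 140.1 285.6 140.2] s,t mm [27.4 59.1] [-42.6  59.1]
top .058
[384.4 249.3 359.4 249.7] s,t mm [ -2.6 -40. ] [-25.9 -40.4]
[368.6 176.9 365.2 243.2] s,t mm [-20.5  29.6] [-20.8 -33.7]
[366.9 241.7 384.4 242.1] s,t mm [-19.3 -32.3] [ -3.  -32.6]
[364.2 203.1 365.4 178.1] s,t mm [-23.3   5.6] [-23.2  28.5]
[362.7 235.6 364.  205.6] s,t mm [-23.4 -26.1] [-23.4   3.2]
[388.1 167.4 373.1 167.5] s,t mm [-4.1 38. ] [-17.   37.8]
[388.2 211.9 391.2 173.1] s,t mm [-1.4 -2.8] [-1.2 32.9]
[369.4 171.  385.7 171.7] s,t mm [-20.   34.7] [-6.  34.2]
[436.9 201.9 433.8 228.2] s,t mm [41.   6.7] [ 41.  -18.6]
[433.3 234.4 430.9 251.9] s,t mm [ 41.3 -24.8] [ 41.  -42.7]
[432.5 216.9 434.2 203.1] s,t mm [38.7 -7.6] [38.8  5.6]
[428.4 250.7 430.  238. ] s,t mm [ 38.5 -41.4] [ 38.6 -28.5]
```

View pics/w8.png

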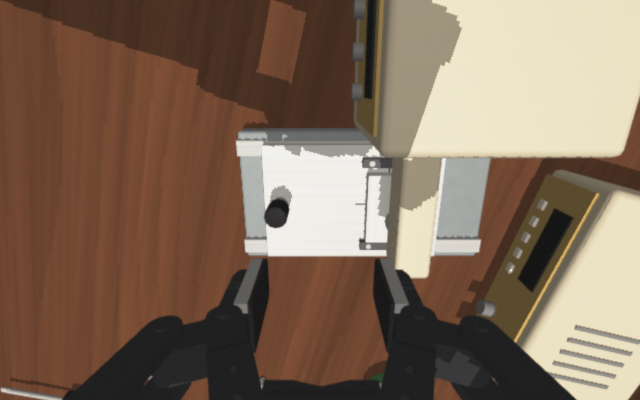

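The stage travelled 110.0 mm into its inner stop and stayed there: the plate edge reads -114.5 mm from the nose against -115 nominal. The block's visible edge is at s = -20.6 mm, so it's still centred. The gripper is clear of everything, so I'm handing in.

```bash
python3 -c "
from workcell import *
print(sign_off(), current_clock())"
```

```text
the job is handed in; nothing more can be done
the job is handed in; nothing more can be done
```

I pulled the stage fully out, set the oblong sample down square and about 1 mm off the cross, pushed the stage fully home, and handed the job in after about 33 s with the gripper clear; no verdict came back.

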